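# Feed the specimen one pitch with the hand wheel

## Task

Advance the bracket carriage on the bench feed by one pitch: push the upright handle of its hand wheel round clockwise, seen from above, through exactly one full turn, so that the handle comes back to the place it started from. Only push the handle gently with the fingertips or the outside of the fingers: do not grip it, and leave the loose things beside the feed where they are.

Things in the scene. Friction and masses are not known exactly. Their poses are not given: they have to be found in the camera images.
- feed: The bench feed, fixed to the bench: an aluminium base plate 88 x 193 mm, 14 mm thick, with a grey gear housing (72 x 70 mm, top 80 mm above the bench) under a horizontal black three-spoke hand wheel, and a carriage with a small bracket clamped on it running on two steel rods. Origin on the bench straight below the wheel's axis; z up; the plate and rods run from the wheel towards the body's -y (plate from y = +45 to -148 mm). It stands at a different place and yaw each time.
- wheel_axis (a point): Point on the vertical axis of the hand wheel, 142 mm above the bench, level with the middle of the handle. The wheel is 131 mm over its round rim; the rim's top is 116 mm above the bench and the hub's top 122 mm. Only the handle stands higher.
- wheel_handle (a point): Centre of the wheel's one upright handle, 142 mm above the bench: a black round grip, 17 mm thick at the foot and 22 mm at the widest, from 120 to 172 mm above the bench, on a short 16 mm thick steel neck, fixed to the wheel above the rim where a spoke meets it, 58 mm from the axis. It rides round with the wheel.
- feed_wheel (a joint): Angle of the hand wheel in rad, growing clockwise as seen from above, 6.283 for a full turn; at 0 the handle lies on the body's +x side of the axis. It starts anywhere from -1.3 to 1.3, has no stop within reach of the job, and stays where it is left: about 3 N at the handle turns it slowly (1 N more at 1 rad/s), and there is no spring. Each turn moves the carriage 12 mm away from the wheel.
- loupe: Loose black loupe, a stepped cylinder 37 mm across and 34 mm high, standing beside the feed on the robot's side; origin at the centre of its underside. To be left alone.
- jaw_insert: Loose blackened steel jaw insert with four screw heads, 36 x 28 x 15 mm, lying beside the feed on the robot's side; origin at the centre of its underside. To be left alone.
- swab_tub: Loose white tub with a blue lid, 47 mm across and 62 mm high, standing behind the feed; origin at the centre of its underside. To be left alone.

How it is judged:
By the outcome, as a careful person would: the job done as asked, in the order asked, and still so for the second after the job is handed in, with the robot touching nothing.
It also fails if it takes over 72 s, if anything falls off the work surface, if the arm or the gripper's body presses on something with over 40 N, if the wrist force passes 120 N, or if a joint passes its speed limit or range.

## Robot

A 6-joint arm with a two-finger parallel gripper is mounted at the origin on a cart in front of the work surface, level with it; the furniture and walls round the work are solid. World frame = base frame: x ahead of the robot, y to its left, z up, the work surface at z = 0. Lengths are in mm, angles in degrees, forces in N, time in s.
With the tool pointing down it reaches from about 375 to 975 mm from the base axis. Payload 3.8 kg.
Tool frame: the origin (TCP) lies between the finger pads; the fingertips stand 19 mm ahead of it and the grasp point (between the pads) is the TCP; z points along the fingers, y is the line along which they close (so a half turn about z gives the same grasp; the last joint's range is limited). The gripper opens to 88 mm and grips with 3 to 60 N. Pads are 18 mm wide; open, the fingers measure 123 mm over their backs; the gripper's body (75 mm by 187 mm) begins 45 mm behind the grasp point.
Start: joints at [67.959, 15.12, 91.902, -0, 72.978, -2.114], TCP at [230.058, 634.58, 257.706] pointing down, gripper open.
Joint ranges: [-150.88, 150.88], [-54.13, 125.18], [17.81, 147.31], [-75.09, 255.09], [0, 152.58], [-146.25, 146.25]. Speed limits (degrees/s): [147.25, 147.25, 180, 180, 180, 180].

## Interface

Orientations are given as a 3x3 rotation matrix whose columns are the frame's x, y, z axes.
In Python, from plant import status, viewer, order gives the robot as it stands.
- The arm moves only by the shell command python3 -m creep 'ROWS' [FORCE]. ROWS is a JSON object of lists of equal length, an entry for each row: "dp": the shift along the world's x, y, z in m, a list of three; "angular": the turn, a rotation vector about the world's x, y, z in degrees, a list of three; "grip": the finger opening in m, from 0 to 0.0881. In form: {"dp": [[tx, ty, tz], ...], "angular": [[ax, ay, az], ...], "grip": [grip, ...]}. A call has 1 to 20 rows; each row is the pose to reach, as a shift and turn from the pose commanded when the call began; what a row does not reach only later rows make up. A row lasts 1/8 s, in which the tool goes at most 62.5 mm and 10.7 degrees, less where a joint would pass 70% of its speed; a pose out of reach is approached as far as the arm can. A call with a gripper value outside its range is refused whole. The fingers move at their own pace and stop on an object; FORCE is the grip in N (left out, the last holds). Time passes only in rows, so rows that repeat a pose let the fingers close. It gives the time, the measured TCP pose, the force, the opening and the grip force at its end, in the units of the state.
- status.state(): the state, without advancing time (a new reading comes with each control period).
- viewer.capture(name): name is "scene" or "top"; returns a dict with "frame" (400x640x3 uint8, blue, green, red), "range_z" (400x640 float32, mm along the optical axis (not along the pixel's ray), 0 where there is no reading), "camera_matrix" (3x3 intrinsics, pixels), "k1" (the pictures are not rectified: a ray, as slopes to the right and down, at radius r is drawn at 1 + k1 r^2 times it, then the intrinsics apply), "extrinsics" (4x4, takes a point from world to camera coordinates). Camera axes: x right, y down, z forward; pixel columns grow to the right and rows downward; lengths in mm; the calibration is good to about 2 mm. A picture is of the moment at which its call begins.
- order.sign_off(): hands the job in; it is judged then, once.
The state is a dict: "time": time; "q": joint angles; "joint_vel": joint speeds; "joint_efforts": joint torques, N m; "tool_pos": TCP position; "tool_rot": TCP orientation; "contact_force": force on the tool from outside, world axes, zero at the start; "ft_torque": the same for the moment, N m; "gripper_width": finger opening in mm; "finger_force": force on a finger pad.
Only numpy, scipy, OpenCV 4.12 (cv2) and the standard library are available. Lean on these libraries where they do the work, as an engineer would, in place of code of your own. Each camera call takes 0.05 s, during which the arm holds its last target. There are 200 camera calls.

## Working session

There is one attempt and no reset: what is moved stays moved. The work goes in short steps, Python scripts to look and compute and a shell command to move; the robot and the scene stay as the last step left them, time stands still between calls to the robot, and variables do not carry over. Pictures are saved under pics/ and viewed, at most 10 in all, crops included, and the job is handed in when it is done.

```bash
ls; mkdir -p pics; cat > h.py <<'E'
import numpy as np, cv2
from plant import status, viewer, order
def cap(n):
    return viewer.capture(n)
def cloud(c):
    z=c["range_z"].astype(float);K=np.array(c["camera_matrix"]);h,w=z.shape
    u,v=np.meshgrid(np.arange(w),np.arange(h))
    d=np.array([c["k1"],0,0,0,0],float)
    p=cv2.undistortPoints(np.stack([u,v],-1).reshape(-1,1,2).astype(float),K,d).reshape(h,w,2)
    P=np.stack([p[...,0]*z,p[...,1]*z,z],-1)
    T=np.array(c["extrinsics"]);W=(P-T[:3,3])@T[:3,:3]
    W[z<=0]=np.nan
    return W
E
python3 - <<'E'
from h import *
for n in("top","scene"):
    c=cap(n);cv2.imwrite(f"pics/{n}0.png",c["frame"]);W=cloud(c);np.save(n+"0.npy",W)
    print(n,c["camera_matrix"],c["k1"],(-np.array(c["extrinsics"])[:3,:3].T@np.array(c["extrinsics"])[:3,3]).round())
    m=(W[...,2]>125)&(W[...,2]<180)
    k,l,s,ce=cv2.connectedComponentsWithStats(m.astype(np.uint8))
    for i in range(1,k):
        if s[i,4]>25: print(s[i],ce[i].round(),np.nanmedian(W[l==i],0).round(1),np.nanmax(W[l==i][:,2]).round())
s=status.state();print(s["tool_rot"],s["contact_force"],s["gripper_width"],s["time"])
E
```

```text
pics
top [[506.19770468   0.         320.26841226]
 [  0.         506.19770468 204.27382185]
 [  0.           0.           1.        ]] 0.02154211166059183 [ 517.  -84. 1046.]
[ 181    0   99   88 3411] [231.  38.] [858.9 115.6 162.6] 180.0
[ 292   18  225  126 2489] [403.  81.] [ 782.5 -192.3  153.7] 180.0
[180  83  34  30 428] [196.  97.] [753.3 178.  147.4] 180.0
[ 111  113   86  113 1236] [153. 170.] [621.7 256.5 143.8] 153.0
[334 206  13  12 120] [340. 212.] [547.2 -84.  169.1] 175.0
[ 352  248   99  152 1166] [394. 329.] [ 343.  -168.6  153.8] 180.0
scene [[460.09512985   0.         322.57781798]
 [  0.         460.09512985 201.41316091]
 [  0.           0.           1.        ]] -0.12980344790161985 [157. 408. 698.]
[ 398   17  148   30 2065] [461.  30.] [ 791.1 -910.5  149.7] 180.0
[ 125   62   62   29 1104] [156.  76.] [1252.  -109.1  153.1] 180.0
[630  78  10   6  42] [635.  80.] [  265.5 -1006.6   131.8] 141.0
[ 199   96  194   60 4102] [295. 124.] [ 792.5 -178.6  153.2] 180.0
[ 140  128   41   62 1405] [161. 160.] [893.2  94.3 165.2] 180.0
[ 435  150  205  129 6398] [537. 231.] [ 231.5 -200.   152.6] 180.0
[347 183  12  25 252] [352. 195.] [544.1 -78.5 154.9] 172.0
[158 204  23 133 434] [174. 290.] [602.4 265.5 135.4] 157.0
[148 341  34  29 465] [168. 355.] [539.9 324.2 127.6] 137.0
[  0 366 136  29 677] [ 65. 379.] [613.3 452.8 126.1] 130.0
[592 376  18  24 144] [601. 392.] [ 64.8   8.7 159.2] 180.0
[[-9.40128534e-01  3.40819281e-01 -7.45823541e-04]
 [ 3.40820090e-01  9.40126725e-01 -1.84567344e-03]
 [ 7.21275474e-05 -1.98936191e-03 -9.99998019e-01]] [0.10596922 0.34720999 0.00519719] 88.10095693334628 0.1
```

View pics/top0.png

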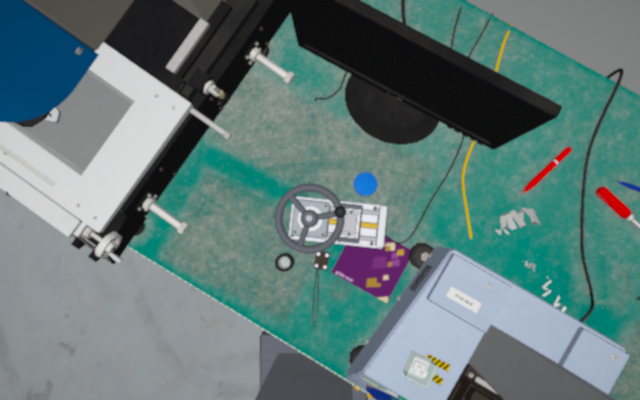

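View pics/scene0.png

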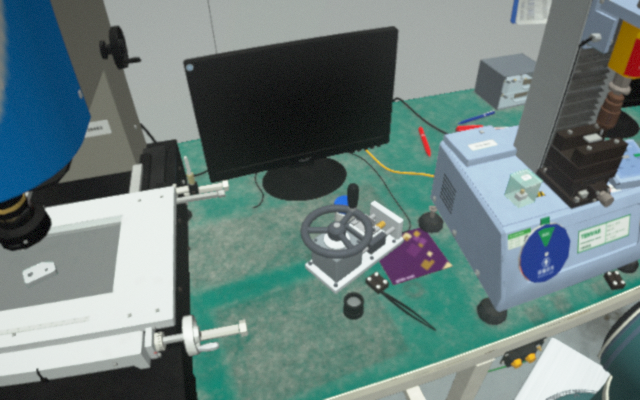

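```bash
python3 - <<'E'
from h import *
from scipy.optimize import least_squares
for n in("top","scene"):
    W=np.load(n+"0.npy")
    m=(np.abs(W[...,2]-115)<5)&(np.hypot(W[...,0]-545,W[...,1]+80)<140)
    P=W[m][:,:2];print(len(P),P.min(0),P.max(0))
    m2=(W[...,2]>140)&(W[...,2]<180)&(np.hypot(W[...,0]-545,W[...,1]+80)<30)
    print(n,W[m2].min(0),W[m2].max(0))
    k,l,s,ce=cv2.connectedComponentsWithStats(m.astype(np.uint8))
    for i in range(1,k):
        if s[i,4]>60: print(s[i],np.nanmedian(W[l==i],0).round())
    # everything within 300 mm above the bench
E
```

```text
1883 [472.75616018 -91.5409438 ] [600.58339065  36.61342608]
top [538.39322071 -94.52897342 155.93782646] [557.78133491 -73.48551212 174.69938403]
[ 275  184   70   70 1881] [537. -22. 114.]
1571 [472.67541623 -90.50926542] [601.47960694  37.90881033]
scene [537.07553695 -93.11369599 140.27895182] [557.68084583 -72.82502193 171.72816573]
[ 301  204   72   53 1571] [534. -19. 113.]
```

The top view shows the wheel at (310,217), handle at (340,212), loupe at (285,262), insert at (321,260) and tub lid at (365,184). In the scene view the handle is at (352,195). The two clouds agree on an axis near (537,-27) and a handle near (547,-84), 58 mm apart as specified. Next I check for tall obstacles and get the axis and handle more precisely.

```bash
cat >> h.py <<'E'
from scipy.optimize import least_squares
def handle(c):
    "centre of the handle, circle-fit r=11 to points of its side / cap"
    W=cloud(c);d=np.hypot(W[...,0]-537,W[...,1]+27)
    P=W[(W[...,2]>135)&(W[...,2]<178)&(d<80)&(d>40)]
    return np.r_[(P.min(0)+P.max(0))[:2]/2,np.median(P,0)[:2],len(P)]
def axis(c):
    W=cloud(c);m=(np.abs(W[...,2]-114)<4)&(np.hypot(W[...,0]-537,W[...,1]+27)<75)&(np.hypot(W[...,0]-537,W[...,1]+27)>45)
    P=W[m][:,:2]
    (x,y),s,a=cv2.fitEllipse(cv2.convexHull(P.astype(np.float32)))
    return x,y,s
E
python3 - <<'E'
from h import *
for n in("top","scene"):
    c=cap(n);print(n,handle(c).round(1),axis(c))
    W=cloud(c).reshape(-1,3);W=W[~np.isnan(W[:,0])]
    for lo,hi in((120,200),(200,240),(240,400),(400,1000)):
        P=W[(W[:,2]>lo)&(W[:,2]<hi)]
        r=np.hypot(P[:,0],P[:,1]);a=np.degrees(np.arctan2(P[:,1],P[:,0]))
        Q=P[np.hypot(P[:,0]-537,P[:,1]+27)<260]
        H=np.histogram2d(P[:,0],P[:,1],bins=[range(200,801,100),range(-300,701,100)])[0].astype(int)
        print(lo,len(Q));print(H)
E
```

```text
top [548.1 -84.  547.2 -84.  120. ] (536.8942260742188, -27.234163284301758, (128.5037841796875, 129.3383026123047))
120 2747
[[ 781 1558    0    0    0    0    0    0    0    0]
 [2394 1392    0    0    0    0    0    0    0    0]
 [ 932    0    0    0    0   64   21    0    0    0]
 [   0    0  182    0    0  285  372    0    0    0]
 [   0    0    0    0    9  665    0    0    0    0]
 [ 956  394    0    0 1576  119    0    0    0    0]]
200 1323
[[ 638  250    0    0    0    0    0    0    0    0]
 [1431  299    0    0    0    0    0    0    0    0]
 [1747    0    0    0    0  187  183    0    0    0]
 [   0    0    0    0    0 1013 3384 1325    0    0]
 [   0    0    0    1  386 3247 3611 2451    0    0]
 [ 636  215    0    0  842 3422 1992    0    0    0]]
240 21
[[ 790   72    0    0    0    0    0    0    0    0]
 [ 729   36    0    0    0    0    0    0    0    0]
 [   0    0    0    0    0    0    0    0    0    0]
 [   0    0    0    0    0    0    0    0    0    0]
 [   0    0    0    0    0  126  370    1    0    0]
 [2656  924    0    0   21  411   34    0    0    0]]
4
[... 1045 characters left out ...]
25  325    0    0  524 2146 2475 1322    0    0]]
240 27
[[3408   50    0    0    0    0    0    0    0    0]
 [ 865   25    0    0    0    0    0    0    0    0]
 [   0    0    0    0    0    0    0    0    0    0]
 [   0    0    0    0    0    0    0    0    0    0]
 [   0    0    0    0    0  143 1978  201    0    0]
 [2436  946    0    0   27  149  965  288    0    0]]
400 0
[[3370    0    0    0    0    0    0    0    0    0]
 [ 598    0    0    0    0    0    0    0    0    0]
 [   0    0    0    0    0    0    0    0    0    0]
 [   0    0    0    0    0    0    0    0    0    0]
 [   0    0    0    0    0 3216 7293    0    0    0]
 [   0    0    0    0    0 3368    0    0    0    0]]
```

```bash
python3 -m creep '{"dp":[[0,0,0.06],[0,0,0.1],[0.02,-0.04,0.1],[0.045,-0.09,0.1],[0.07,-0.14,0.1],[0.095,-0.19,0.1],[0.12,-0.24,0.1],[0.145,-0.29,0.1],[0.17,-0.34,0.1],[0.195,-0.39,0.1],[0.22,-0.44,0.1],[0.245,-0.49,0.1],[0.27,-0.54,0.1],[0.295,-0.59,0.1],[0.32,-0.64,0.1],[0.345,-0.68,0.1],[0.351,-0.699,0.1],[0.351,-0.699,0.1],[0.351,-0.699,0.1],[0.351,-0.699,0.1]],"angular":[[0,0,0],[0,0,0],[0,0,0],[0,0,0],[0,0,0],[0,0,0],[0,0,0],[0,0,0],[0,0,0],[0,0,0],[0,0,0],[0,0,0],[0,0,0],[0,0,0],[0,0,0],[0,0,0],[0,0,0],[0,0,0],[0,0,0],[0,0,0]],"grip":[0,0,0,0,0,0,0,0,0,0,0,0,0,0,0,0,0,0,0,0]}'
```

```text
time: 2.7
tool_pos: [580.6, -62.9, 358.0]
tool_rot: [[-0.941, 0.339, 0.0], [0.339, 0.941, 0.0], [-0.0, 0.0, -1.0]]
contact_force: [0.4, 0.7, -1.0]
gripper_width: 0.6
finger_force: 0.0
```

```bash
python3 -m creep '{"dp":[[0,0,-0.05],[0,0,-0.1],[0,0,-0.15],[0,0,-0.18],[0,0,-0.195],[0,0,-0.203],[0,0,-0.203]],"angular":[[0,0,0],[0,0,0],[0,0,0],[0,0,0],[0,0,0],[0,0,0],[0,0,0]],"grip":[0,0,0,0,0,0,0]}'
python3 - <<'E'
from h import *
c=cap("scene");print(handle(c));cv2.imwrite("pics/s1.png",cv2.resize(c["frame"][80:320,200:520],(800,600)))
ph=lambda p:np.array([537+58*np.cos(np.radians(p)),-27+58*np.sin(np.radians(p))])
p0=status.state()["tool_pos"][:2]
for p in range(-40,-440,-6): print(p,((ph(p)-ph(-40))).round().astype(int).tolist(),end=" ")
E
```

```text
time: 3.58
tool_pos: [581.6, -64.2, 155.5]
tool_rot: [[-0.94, 0.34, 0.001], [0.34, 0.94, -0.0], [-0.001, 0.0, -1.0]]
contact_force: [0.3, -0.5, -0.0]
gripper_width: 0.5
finger_force: 0.0
[566.80647904 -68.80868806 569.31588427 -68.75870697 548.        ]
-40 [0, 0] -46 [-4, -4] -52 [-9, -8] -58 [-14, -12] -64 [-19, -15] -70 [-25, -17] -76 [-30, -19] -82 [-36, -20] -88 [-42, -21] -94 [-48, -21] -100 [-55, -20] -106 [-60, -18] -112 [-66, -16] -118 [-72, -14] -124 [-77, -11] -130 [-82, -7] -136 [-86, -3] -142 [-90, 2] -148 [-94, 7] -154 [-97, 12] -160 [-99, 17] -166 [-101, 23] -172 [-102, 29] -178 [-102, 35] -184 [-102, 41] -190 [-102, 47] -196 [-100, 53] -202 [-98, 59] -208 [-96, 65] -214 [-93, 70] -220 [-89, 75] -226 [-85, 79] -232 [-80, 83] -238 [-75, 86] -244 [-70, 89] -250 [-64, 92] -256 [-58, 94] -262 [-53, 95] -268 [-46, 95] -274 [-40, 95] -280 [-34, 94] -286 [-28, 93] -292 [-23, 91] -298 [-17, 88] -304 [-12, 85] -310 [-7, 82] -316 [-3, 78] -322 [1, 73] -328 [5, 68] -334 [8, 63] -340 [10, 57] -346 [12, 51] -352 [13, 45] -358 [14, 39] -364 [13, 33] -370 [13, 27] -376 [11, 21] -382 [9, 16] -388 [7, 10] -394 [4, 5] -400 [0, 0] -406 [-4, -4] -412 [-9, -8] -418 [-14, -12] -424 [-19, -15] -430 [-25, -17] -436 [-30, -19]
```

View pics/s1.png

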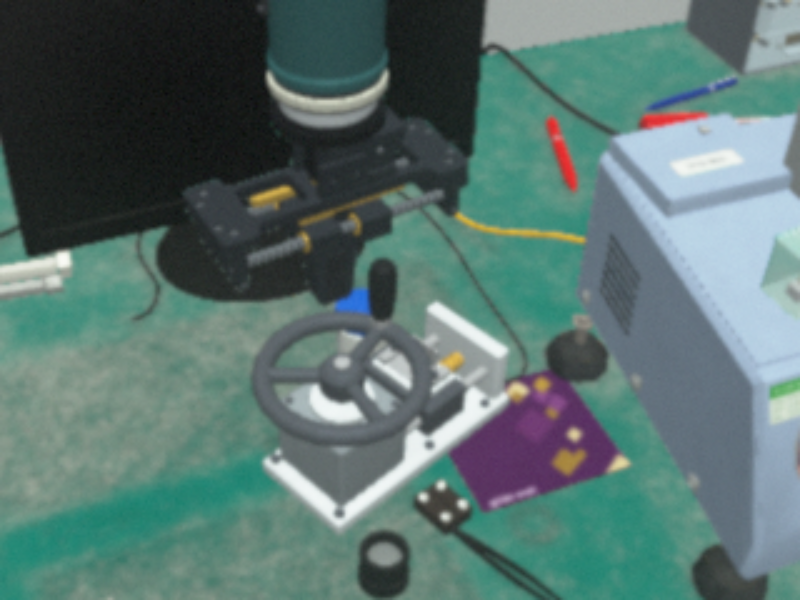

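The closed fingers (325,265) stand just behind the handle (382,288) and nothing touches. I start pushing clockwise.

```bash
python3 -m creep '{"dp":[[-0.004,-0.004,0],[-0.009,-0.008,0],[-0.014,-0.012,0],[-0.019,-0.015,0],[-0.025,-0.017,0],[-0.030,-0.019,0],[-0.036,-0.020,0],[-0.042,-0.021,0],[-0.048,-0.021,0],[-0.055,-0.020,0],[-0.060,-0.018,0],[-0.066,-0.016,0],[-0.072,-0.014,0],[-0.077,-0.011,0],[-0.082,-0.007,0],[-0.086,-0.003,0],[-0.090,0.002,0],[-0.094,0.007,0],[-0.097,0.012,0],[-0.099,0.017,0]],"angular":[[0,0,0],[0,0,0],[0,0,0],[0,0,0],[0,0,0],[0,0,0],[0,0,0],[0,0,0],[0,0,0],[0,0,0],[0,0,0],[0,0,0],[0,0,0],[0,0,0],[0,0,0],[0,0,0],[0,0,0],[0,0,0],[0,0,0],[0,0,0]],"grip":[0,0,0,0,0,0,0,0,0,0,0,0,0,0,0,0,0,0,0,0]}'
python3 - <<'E'
from h import *
c=cap("scene");cv2.imwrite("pics/s2.png",cv2.resize(c["frame"][80:320,200:520],(800,600)))
E
```

```text
time: 6.12
tool_pos: [491.0, -48.2, 158.4]
tool_rot: [[-0.94, 0.342, 0.022], [0.342, 0.94, -0.003], [-0.021, 0.005, -1.0]]
contact_force: [23.9, -1.7, -5.3]
gripper_width: 0.9
finger_force: 10.0
```

View pics/s2.png

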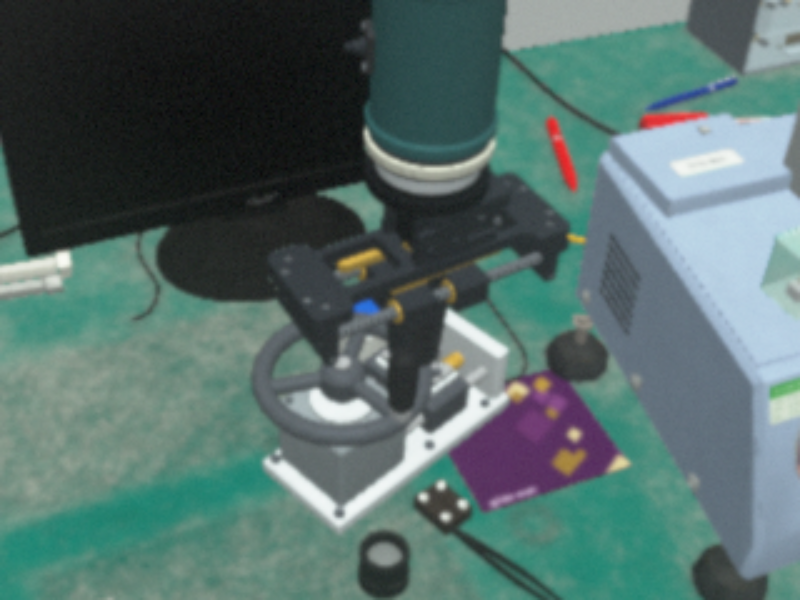

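The handle is at about (400,390), and the 24 N is radial. With a fixed tool yaw the handle has slid to the corner of the fingers. I'll ease off and check how much wrist turn is available to keep a face behind the handle.

```bash
python3 -m creep '{"dp":[[0.007,-0.004,0],[0.012,-0.008,0]],"angular":[[0,0,0],[0,0,0]],"grip":[0,0]}'; python3 - <<'E'
from h import *
print(np.round(status.state()["q"],1))
c=cap("top");W=cloud(c)
m=(np.abs(W[...,2]-170)<8)&(np.hypot(W[...,0]-537,W[...,1]+27)<75)
print(m.sum(), W[m].mean(0) if m.any() else 0)
c=cap("scene");W=cloud(c)
# finger/handle slices at z 140-165
d=np.hypot(W[...,0]-537,W[...,1]+27)
m=(W[...,2]>138)&(W[...,2]<165)&(d<85)
P=W[m];print(len(P))
H,x,y=np.histogram2d(P[:,0],P[:,1],bins=[range(460,540,5),range(-80,10,5)])
print(y);
for a,r in zip(x,H.astype(int)): print(a,r)
cv2.imwrite("pics/s3.png",cv2.resize(c["frame"][180:270,280:400],(800,600),interpolation=cv2.INTER_CUBIC))
E
```

```text
time: 6.42
tool_pos: [492.8, -55.5, 153.9]
tool_rot: [[-0.94, 0.341, -0.003], [0.341, 0.94, 0.0], [0.003, -0.001, -1.0]]
contact_force: [0.4, 0.2, -0.6]
gripper_width: 0.5
finger_force: 0.0
[ -9.3   1.  119.5  -0.   59.7 -79.4]
0 0
344
[-80 -75 -70 -65 -60 -55 -50 -45 -40 -35 -30 -25 -20 -15 -10  -5   0   5]
460 [0 0 0 0 0 0 0 0 0 0 0 0 0 0 0 0 0]
465 [0 0 0 0 0 0 0 0 0 0 0 2 7 0 0 0 0]
470 [ 0  0  0  0  0  0  0  0  0  0  1 13 23 32  0  0  0]
475 [ 0  0  6 18  1  0  0  0  0  0  0  0  0 23 16  0  0]
480 [ 0  0  1 21 27  9  2  0  0  0  0  0  0 12 11  0  0]
485 [ 0  0  0  0  8 16 22 17  6  0  0  0  0 11  1  0  0]
490 [0 0 0 0 0 0 0 0 5 0 0 0 1 0 0 0 0]
495 [ 0  0  0  0  0  0  0 11  1  0  0  0  0  0  0  0  0]
500 [ 0  0  0  0  0  0  0 14  0  0  0  0  0  0  0  0  0]
505 [0 0 0 0 0 0 0 6 0 0 0 0 0 0 0 0 0]
510 [0 0 0 0 0 0 0 0 0 0 0 0 0 0 0 0 0]
515 [0 0 0 0 0 0 0 0 0 0 0 0 0 0 0 0 0]
520 [0 0 0 0 0 0 0 0 0 0 0 0 0 0 0 0 0]
525 [0 0 0 0 0 0 0 0 0 0 0 0 0 0 0 0 0]
530 [0 0 0 0 0 0 0 0 0 0 0 0 0 0 0 0 0]
```

View pics/s3.png

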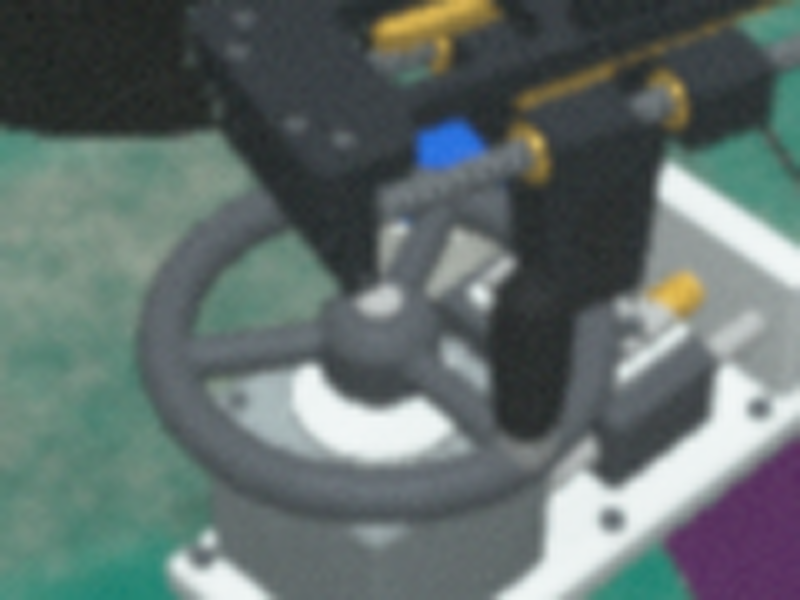

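The handle now stands clear at about (479,-17), roughly 110° round. Joint 6 has 225° left in the clockwise direction, enough to keep the finger end facing along the path. I'll compute the rows.

```bash
python3 - <<'E'
from h import *
ph=lambda p:np.array([537+58*np.cos(np.radians(p)),-27+58*np.sin(np.radians(p))])
r=lambda p:20 if p>-161.5 else 20-235*(-161.5-p)/249.5
s=np.array([494,-54.6]);a=0
for ps in (np.linspace(-147,-237,19),np.linspace(-237,-327,20)[1:],np.linspace(-327,-403,17)[1:]):
    print([[*(((ph(p)-s)/1000).round(3)),0] for p in ps]);print([[0,0,int(round(r(p)-a))] for p in ps],len(ps))
    s=ph(ps[-1]).round(0);a=round(r(ps[-1]));s=ph(ps[-1])
E
```

```text
[[np.float64(-0.006), np.float64(-0.004), 0], [np.float64(-0.008), np.float64(0.0), 0], [np.float64(-0.01), np.float64(0.005), 0], [np.float64(-0.012), np.float64(0.01), 0], [np.float64(-0.014), np.float64(0.015), 0], [np.float64(-0.014), np.float64(0.02), 0], [np.float64(-0.015), np.float64(0.025), 0], [np.float64(-0.015), np.float64(0.03), 0], [np.float64(-0.015), np.float64(0.035), 0], [np.float64(-0.014), np.float64(0.04), 0], [np.float64(-0.012), np.float64(0.045), 0], [np.float64(-0.011), np.float64(0.049), 0], [np.float64(-0.009), np.float64(0.054), 0], [np.float64(-0.006), np.float64(0.058), 0], [np.float64(-0.003), np.float64(0.063), 0], [np.float64(-0.0), np.float64(0.066), 0], [np.float64(0.003), np.float64(0.07), 0], [np.float64(0.007), np.float64(0.073), 0], [np.float64(0.011), np.float64(0.076), 0]]
[[0, 0, 20], [0, 0, 20], [0, 0, 20], [0, 0, 20], [0, 0, 15], [0, 0, 10], [0, 0, 5], [0, 0, 1], [0, 0, -4], [0, 0, -9], [0, 0, -13], [0, 0, -18], [0, 0, -23], [0, 0, -28], [0, 0, -32], [0, 0, -37], [0, 0, -42], [0, 0, -46], [0, 0, -51]] 19
[[np.float64(0.004), np.float64(0.00
[... 1249 characters left out ...]
, 0], [np.float64(0.009), np.float64(-0.027), 0], [np.float64(0.009), np.float64(-0.032), 0], [np.float64(0.009), np.float64(-0.037), 0], [np.float64(0.009), np.float64(-0.041), 0], [np.float64(0.008), np.float64(-0.046), 0], [np.float64(0.006), np.float64(-0.051), 0], [np.float64(0.004), np.float64(-0.055), 0], [np.float64(0.002), np.float64(-0.059), 0], [np.float64(-0.0), np.float64(-0.064), 0], [np.float64(-0.003), np.float64(-0.067), 0], [np.float64(-0.006), np.float64(-0.071), 0]]
[[0, 0, -4], [0, 0, -9], [0, 0, -13], [0, 0, -18], [0, 0, -22], [0, 0, -27], [0, 0, -31], [0, 0, -36], [0, 0, -40], [0, 0, -45], [0, 0, -49], [0, 0, -54], [0, 0, -58], [0, 0, -63], [0, 0, -67], [0, 0, -71]] 16
```

```bash
python3 -m creep '{"dp":[[0,0,0],[-0.006,-0.004,0],[-0.008,0,0],[-0.010,0.005,0],[-0.012,0.010,0],[-0.014,0.015,0],[-0.014,0.020,0],[-0.015,0.025,0],[-0.015,0.030,0],[-0.015,0.035,0],[-0.014,0.040,0],[-0.012,0.045,0],[-0.011,0.049,0],[-0.009,0.054,0],[-0.006,0.058,0],[-0.003,0.063,0],[0,0.066,0],[0.003,0.070,0],[0.007,0.073,0],[0.011,0.076,0]],"angular":[[0,0,10],[0,0,20],[0,0,20],[0,0,20],[0,0,20],[0,0,15],[0,0,10],[0,0,5],[0,0,1],[0,0,-4],[0,0,-9],[0,0,-13],[0,0,-18],[0,0,-23],[0,0,-28],[0,0,-32],[0,0,-37],[0,0,-42],[0,0,-46],[0,0,-51]],"grip":[0,0,0,0,0,0,0,0,0,0,0,0,0,0,0,0,0,0,0,0]}'
python3 -c "
from h import *
s=status.state();print(np.round(s['q'],1),np.linalg.norm(s['contact_force']))"
```

```text
time: 9.02
tool_pos: [504.3, 20.7, 154.7]
tool_rot: [[-0.324, 0.946, -0.002], [0.946, 0.324, -0.001], [-0.0, -0.002, -1.0]]
contact_force: [-2.1, -1.5, 2.6]
gripper_width: 0.4
finger_force: 1.7
[-4.000e-01  1.900e+00  1.185e+02 -1.000e-01  5.970e+01 -1.930e+01] 3.623006249499956
```

Gentle contact of about 4 N, and the tool is tracking the path. I continue.

```bash
python3 -m creep '{"dp":[[0.004,0.002,0],[0.008,0.005,0],[0.013,0.006,0],[0.018,0.008,0],[0.022,0.009,0],[0.027,0.009,0],[0.032,0.009,0],[0.037,0.009,0],[0.041,0.009,0],[0.046,0.008,0],[0.051,0.006,0],[0.055,0.004,0],[0.059,0.002,0],[0.063,0,0],[0.067,-0.003,0],[0.071,-0.006,0],[0.074,-0.009,0],[0.077,-0.013,0],[0.080,-0.017,0]],"angular":[[0,0,-5],[0,0,-9],[0,0,-13],[0,0,-18],[0,0,-22],[0,0,-27],[0,0,-31],[0,0,-36],[0,0,-40],[0,0,-45],[0,0,-49],[0,0,-54],[0,0,-58],[0,0,-63],[0,0,-67],[0,0,-71],[0,0,-76],[0,0,-80],[0,0,-85]],"grip":[0,0,0,0,0,0,0,0,0,0,0,0,0,0,0,0,0,0,0]}'
python3 -c "
from h import *
s=status.state();print(np.round(s['q'],1),np.linalg.norm(s['contact_force']))
c=cap('scene');cv2.imwrite('pics/s4.png',cv2.resize(c['frame'][80:320,200:520],(800,600)))"
```

```text
time: 11.4
tool_pos: [585.1, 5.1, 154.6]
tool_rot: [[0.915, 0.405, -0.0], [0.405, -0.915, 0.002], [0.001, -0.002, -1.0]]
contact_force: [0.4, 3.2, -0.2]
gripper_width: 0.7
finger_force: 1.5
[-2.000e+00  1.040e+01  1.091e+02  1.000e-01  6.060e+01  6.410e+01] 3.262634402193219
```

View pics/s4.png

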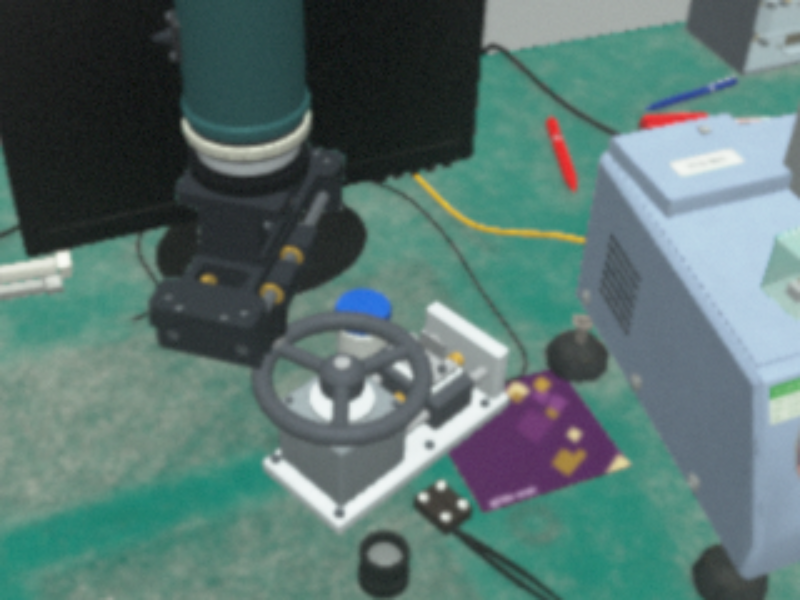

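The spoke carrying the handle points to (280,355). The handle itself is hidden behind the gripper, being pushed with about 3 N. The loose things haven't moved. I continue, stopping a little short.

```bash
python3 -m creep '{"dp":[[0.002,-0.004,0],[0.005,-0.008,0],[0.006,-0.013,0],[0.008,-0.018,0],[0.009,-0.022,0],[0.009,-0.027,0],[0.009,-0.032,0],[0.009,-0.037,0],[0.009,-0.041,0],[0.008,-0.046,0],[0.006,-0.051,0],[0.004,-0.055,0],[0.002,-0.059,0],[0,-0.063,0],[-0.002,-0.066,0],[-0.002,-0.066,0]],"angular":[[0,0,-4],[0,0,-9],[0,0,-13],[0,0,-18],[0,0,-22],[0,0,-27],[0,0,-31],[0,0,-36],[0,0,-40],[0,0,-45],[0,0,-49],[0,0,-54],[0,0,-58],[0,0,-63],[0,0,-67],[0,0,-67]],"grip":[0,0,0,0,0,0,0,0,0,0,0,0,0,0,0,0]}'
python3 -c "
from h import *
s=status.state();print(np.round(s['q'],1),np.linalg.norm(s['contact_force']))
c=cap('scene');cv2.imwrite('pics/s5.png',cv2.resize(c['frame'][80:320,200:520],(800,600)))
for n in ('top','scene'):
  W=cloud(cap(n));d=np.hypot(W[...,0]-537,W[...,1]+27)
  P=W[(W[...,2]>138)&(W[...,2]<176)&(d<80)];P=P[np.hypot(P[:,0]-550,P[:,1]+80)<22];print(n,len(P),len(P) and (P.min(0),P.max(0)))"
```

```text
time: 13.45
tool_pos: [583.0, -61.6, 154.6]
tool_rot: [[0.733, -0.68, -0.0], [-0.68, -0.733, 0.001], [-0.001, -0.001, -1.0]]
contact_force: [0.2, 2.9, 0.0]
gripper_width: 0.5
finger_force: 1.2
[-8.500e+00  1.050e+01  1.089e+02  1.000e-01  6.060e+01  1.243e+02] 2.9326457930776275
top 0 0
scene 203 (array([551.73766035, -88.02665356, 138.00775745]), array([571.8142345 , -65.14480474, 175.89509923]))
```

View pics/s5.png

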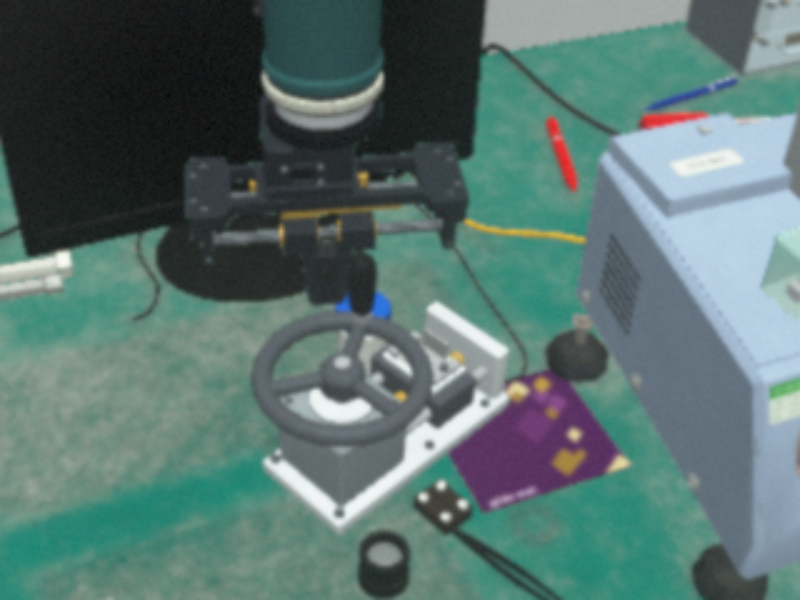

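The handle (362,282) is about 15° short of its start place (382,288). I push 11° more, then back off and measure it in the clear.

```bash
python3 -m creep '{"dp":[[-0.002,-0.003,0],[-0.004,-0.005,0],[-0.006,-0.007,0],[-0.0075,-0.0085,0],[-0.0075,-0.0085,0],[0.002,0.002,0],[0.015,0.018,0],[0.030,0.045,0],[0.040,0.080,0.02],[0.040,0.120,0.06],[0.040,0.120,0.06]],"angular":[[0,0,-2],[0,0,-4],[0,0,-6],[0,0,-8],[0,0,-8],[0,0,-8],[0,0,-8],[0,0,-8],[0,0,-8],[0,0,-8],[0,0,-8]],"grip":[0,0,0,0,0,0,0,0,0,0,0]}'
cat >> h.py <<'E'
def blob(W):
    d=np.hypot(W[...,0]-537,W[...,1]+27)
    m=(W[...,2]>140)&(W[...,2]<178)&(d<80)&(d>40)&(W[...,1]<-45)
    P=W[m];v,u=np.nonzero(m)
    c=((P.min(0)+P.max(0))/2)[:2];md=np.median(P,0)[:2]
    an=lambda q:np.degrees(np.arctan2(q[1]+27,q[0]-537)).round(1)
    return len(P),c.round(1),an(c),md.round(1),an(md),(u.mean().round(2),v.mean().round(2))
E
python3 -c "
from h import *
for n in ('top','scene'):
  try: print(n,blob(np.load(n+'0.npy')));print(n,blob(cloud(cap(n))))
  except Exception as e: print(e)"
```

```text
time: 14.98
tool_pos: [626.4, 61.1, 218.9]
tool_rot: [[0.634, -0.774, 0.008], [-0.774, -0.634, 0.001], [0.005, -0.006, -1.0]]
contact_force: [0.7, -0.2, -0.9]
gripper_width: 0.7
finger_force: 0.0
top (120, array([548.1, -84. ]), np.float64(-79.0), array([547.2, -84. ]), np.float64(-79.9), (np.float64(340.01), np.float64(211.59)))
top (118, array([551.6, -83.1]), np.float64(-75.4), array([550.5, -83.9]), np.float64(-76.6), (np.float64(339.58), np.float64(209.65)))
scene (196, array([547.4, -83. ]), np.float64(-79.5), array([544.5, -78.6]), np.float64(-81.7), (np.float64(352.43), np.float64(192.13)))
scene (194, array([551.1, -81.8]), np.float64(-75.6), array([547.7, -78.1]), np.float64(-78.2), (np.float64(350.66), np.float64(191.62)))
```

The cameras agree that 3.6° (about 3.6 mm) remains. I go back behind the handle and push that far.

```bash
python3 -m creep '{"dp":[[0,-0.04,-0.04],[-0.010,-0.075,-0.06],[-0.025,-0.102,-0.06],[-0.038,-0.118,-0.06],[-0.045,-0.126,-0.06],[-0.0475,-0.1285,-0.06],[-0.049,-0.1297,-0.06],[-0.050,-0.1306,-0.06],[-0.050,-0.1306,-0.06],[-0.038,-0.118,-0.06],[-0.025,-0.102,-0.06],[-0.010,-0.075,-0.06],[0,-0.04,-0.04],[0,0,0],[0,0,0]],"angular":[[0,0,0],[0,0,0],[0,0,0],[0,0,0],[0,0,0],[0,0,0],[0,0,0],[0,0,0],[0,0,0],[0,0,0],[0,0,0],[0,0,0],[0,0,0],[0,0,0],[0,0,0]],"grip":[0,0,0,0,0,0,0,0,0,0,0,0,0,0,0]}'
python3 -c "
from h import *
for n in ('top','scene'):
  a=[blob(cloud(cap(n))) for _ in range(3)]
  for x in a: print(n,x)"
```

```text
time: 16.95
tool_pos: [626.3, 61.2, 218.9]
tool_rot: [[0.634, -0.774, 0.008], [-0.774, -0.634, 0.001], [0.004, -0.006, -1.0]]
contact_force: [0.7, -0.8, -0.7]
gripper_width: 0.2
finger_force: 0.0
top (120, array([549.1, -84. ]), np.float64(-78.0), array([548.7, -84. ]), np.float64(-78.4), (np.float64(339.82), np.float64(211.08)))
top (120, array([549.1, -84. ]), np.float64(-78.0), array([548.7, -84. ]), np.float64(-78.4), (np.float64(339.82), np.float64(211.08)))
top (120, array([549.1, -84. ]), np.float64(-78.0), array([548.7, -84. ]), np.float64(-78.4), (np.float64(339.82), np.float64(211.08)))
scene (198, array([548.5, -82.2]), np.float64(-78.2), array([545.4, -78.6]), np.float64(-80.8), (np.float64(351.86), np.float64(191.94)))
scene (199, array([548.7, -83.6]), np.float64(-78.3), array([545.3, -78.9]), np.float64(-81.0), (np.float64(351.87), np.float64(191.97)))
scene (196, array([548.8, -83.1]), np.float64(-78.1), array([545. , -78.9]), np.float64(-81.2), (np.float64(351.88), np.float64(191.91)))
```

About 1.05° remains, so one final nudge of about 1 mm.

```bash
python3 -m creep '{"dp":[[0,-0.04,-0.04],[-0.010,-0.075,-0.06],[-0.025,-0.102,-0.06],[-0.038,-0.118,-0.06],[-0.045,-0.126,-0.06],[-0.0485,-0.1295,-0.06],[-0.050,-0.1306,-0.06],[-0.0508,-0.1313,-0.06],[-0.0508,-0.1313,-0.06],[-0.038,-0.118,-0.06],[-0.025,-0.102,-0.06],[-0.010,-0.075,-0.06],[0,-0.04,-0.04],[0,0,0],[0,0,0]],"angular":[[0,0,0],[0,0,0],[0,0,0],[0,0,0],[0,0,0],[0,0,0],[0,0,0],[0,0,0],[0,0,0],[0,0,0],[0,0,0],[0,0,0],[0,0,0],[0,0,0],[0,0,0]],"grip":[0,0,0,0,0,0,0,0,0,0,0,0,0,0,0]}'
python3 -c "
from h import *
for n in ('top','scene'):
  c=cap(n);print(n,blob(cloud(c)))
cv2.imwrite('pics/s6.png',cv2.resize(c['frame'][80:320,200:520],(800,600)))"
```

```text
time: 19.12
tool_pos: [626.1, 61.4, 218.7]
tool_rot: [[0.634, -0.774, 0.007], [-0.774, -0.634, 0.001], [0.004, -0.006, -1.0]]
contact_force: [-0.2, 0.2, -0.1]
gripper_width: 0.5
finger_force: 0.0
top (119, array([548.1, -84. ]), np.float64(-79.0), array([547.2, -84. ]), np.float64(-79.9), (np.float64(340.03), np.float64(211.62)))
scene (197, array([547.7, -82.5]), np.float64(-79.0), array([544.3, -79. ]), np.float64(-82.0), (np.float64(352.48), np.float64(192.2)))
```

View pics/s6.png

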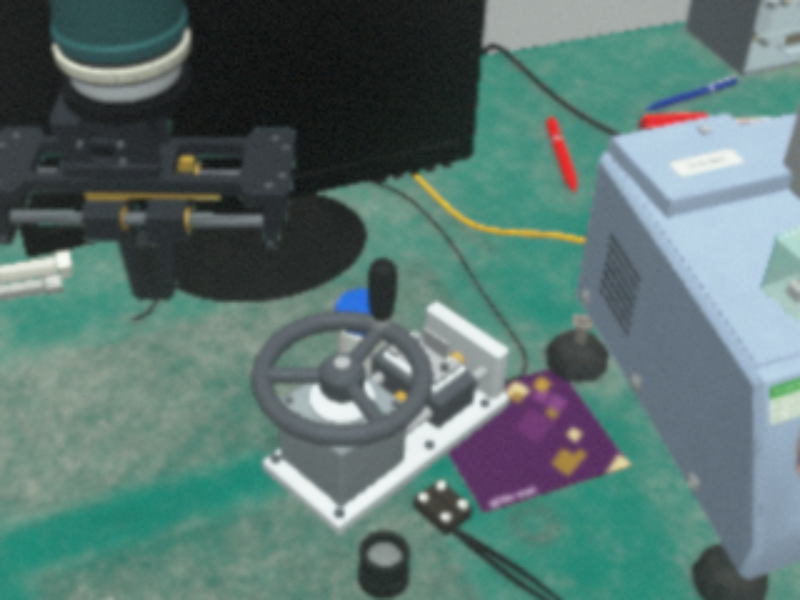

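The handle (382,288) is back at its start pixels to within 0.1 px, and the carriage has moved out. The loupe, insert and tub are in place, and the robot is clear.

```bash
python3 -c "
from plant import order
print(order.sign_off())"
```

```text
the job is handed in; nothing more can be done
None
```

I pushed the wheel clockwise through one full turn; the handle is back at its start place (within about 0.1 px in both cameras), the loose things are unmoved, and the job was handed in at about 19 s, though contact briefly reached about 24 N early on when the handle slid to a corner of the fingers.

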